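Fit the outlet filter, set the gas regulator to the mark and lock it

TASK

Make the gas outlet console ready for work: first push the loose steel filter sleeve, mouth down as it stands, fully home onto the upright spigot; then turn the regulator knob until its pointer lines up with the fixed mark on the dial; then slide the lock hood over the knob all the way to its stop. Keep the hood back until the knob is set, and leave the bottle, the beaker and the tube rack where they stand.

Things in the scene. Friction and masses are not known exactly. Their poses are not given: they have to be found in the camera images.
- console: White gas outlet console fixed on the bench; origin on the bench, x from -70 to 70, y from -190 to 165 mm. From y -190 to -85 a foot plate 15 mm high with the spigot; from y -85 to 165 a deck 50 mm high with the white dial and black knob (axis at x 0, y -25) and the lock hood (parked near y 100). Rails 6 mm wide, 7 mm high run along y on the deck at x -60 and 60.
- spigot_foot (a point): Seat of the spigot: centre of the top face of a steel flange (60 mm across), 25 mm above the bench, at console x 0, y -150 mm. The upright steel spigot on it is 24 mm in diameter and 35 mm high, its last 5 mm tapered to 16 mm. A sleeve that is home has its mouth on this face.
- spigot_top (a point): Top of the spigot on its axis, 35 mm above spigot_foot.
- sleeve: Loose outlet filter: plain steel sleeve, 44 mm outside diameter, 85 mm high, closed at the top, with a bore 28 mm in diameter and 79 mm deep from below (2 mm clearance all round on the spigot); 0.17 to 0.35 kg. Stands mouth down on the bench; origin at the centre of its mouth (underside), z up. The amber bottle, wider and taller, stands near; which of the two is nearer the robot varies.
- knob (a joint): Regulator knob angle, rad, 0 to 2.2, grows clockwise seen from above. It stays where it is left (friction about 0.06 N m). Pointer direction in the console frame = 0.9 rad - joint value, counted anticlockwise from console +x.
- knob_grip (a point): On the upright knob axis, 88 mm above the bench: height for the TCP to grip. The black knob is a disc 58 mm across, top 64 mm above the bench, with a bar grip on it 56 mm long, 14 mm thick, from 64 to 104 mm above the bench. The point's x axis lies along the bar towards the pointer end. Grip across the bar's 14 mm and turn about the axis.
- knob_nose (a point): Tip of the knob's pointer nose, 36 mm from the knob axis, 60 mm above the bench; the pointer half of the bar has a white line on top. The point's x axis is the pointer direction (outward from the axis).
- mark_point (a point): Inner tip, 58 mm above the bench and 36 mm from the knob axis, of the fixed mark: a dark steel wedge 8 mm wide, 14 mm long, 5 mm high on the dial's rim, pointing at the axis. Its x axis points outward from the axis. The knob is set when knob_nose and mark_point meet seen from above. The mark's place on the dial varies; it starts 0.4 to 1.45 rad clockwise of the pointer.
- lock (a joint): Travel of the lock hood in m, 0 (fully back, knob free) to 0.125 (stop, hood centred over the knob), moving along console -y; friction about 2 N; it stays where it is left.
- lock_fin (a point): Centre of the top edge of the fin on the lock hood, 144 mm above the bench. The fin is a grey plate 60 mm along console x, 14 mm thick along y, from 112 to 144 mm above the bench, at the centre of the hood: an aluminium box 112 (x) x 96 (y) mm, top 112 mm above the bench, open towards the knob and below. Grip the fin across its 14 mm, or push it along console -y.
- bottle: Bystander: amber reagent bottle with white cap, 60 mm in diameter, 120 mm high, origin at the centre of its underside. Leave alone.
- beaker: Bystander: glass beaker, 70 mm in diameter, 90 mm high, origin at the centre of its underside. Leave alone.
- rack: Bystander: blue tube rack full of capped tubes, 240 x 100 x 91 mm, origin at the centre of its underside. Leave alone.
Not all that is in view belongs to the job. What is shaped like the sleeve but blue or red is not meant.

How it is judged:
By the outcome, as a careful person would: the job done as asked, in the order asked, and still so for the second after the job is handed in, with the robot touching nothing.
It also fails if it takes over 61 s, if anything falls off the work surface, if the arm or the gripper's body presses on something with over 40 N, if the wrist force passes 120 N, or if a joint passes its speed limit or range.

ROBOT

A 7-joint arm with a two-finger parallel gripper is mounted at the origin on the work surface. World frame = base frame: x ahead of the robot, y to its left, z up, the work surface at z = 0. Lengths are in m, angles in rad, forces in N, time in s.
With the tool pointing down it reaches from about 0.425 to 0.875 m from the base axis. Payload 9.9 kg.
Tool frame: the origin (TCP) lies between the finger pads, 19 mm behind the fingertips; this is the grasp point; z points along the fingers, y is the line along which they close (so a half turn about z gives the same grasp; the last joint's range is limited). The gripper opens to 85 mm and grips with 20 to 120 N. Pads are 22 mm wide; open, the fingers measure 114 mm over their backs; the gripper's body (76 mm by 85 mm) begins 54 mm behind the grasp point. The pads swing forward as they close: fully open they stand 13 mm farther back than shut.
Start: joints at [-1.218, 0.576, 0.025, 1.437, -0.015, 1.129, -0.057], TCP at [0.286, 0.612, 0.25] pointing down, gripper open.
Joint ranges: [-2.76, 2.76], [-0.34, 2.15], [-1.52, 1.57], [0.19, 2.46], [-1.09, 4.23], [0.17, 1.99], [-2.82, 2.82]. Speed limits (rad/s): [2.22, 2.22, 3.01, 3.01, 3.14, 3.14, 3.14].

INTERFACE

Orientations are given as a rotation vector (axis times angle).
In Python, from bench import r gives the robot as it stands.
- The arm moves only by the tool jog_arm, never from a script. Its argument "increments" is a list of rows, each an object of numbers: "tx", "ty", "tz": the shift along the world's x, y, z normalised to -1 to 1, where 1 is 0.5 m; "spin": the turn about the world's z normalised to -1 to 1, where 1 is 90 degrees; "fingers": the opening, from 0 (shut) to 1 (fully open). A call has exactly 5 rows; each row shifts and turns the commanded pose from where the row before left it; what a row does not reach is not made up. A row lasts 1/8 s, in which the tool goes at most 62.5 mm and 10.7 degrees, less where a joint would pass 70% of its speed; a pose out of reach is approached as far as the arm can. A call with a number of a shift or a turn outside -1 to 1 is refused whole. A call with a gripper value outside its range is refused whole. The fingers move at their own pace and stop on an object; "grip_force" is the grip in N (left out, the last holds). Time passes only in rows, so rows that do not move let the fingers close, or fill a call up. It gives the time, the measured TCP pose, the force, the opening and the grip force at its end, in the units of the state.
- r.get_obs(): the state, without advancing time (a new reading comes with each control period).
- r.snapshot(name): name is "scene" or "top" or "wrist"; returns a dict with "image" (420x560x3 uint8, red, green, blue), "z_map" (420x560 float32, m along the optical axis (not along the pixel's ray), 0 where there is no reading), "intrinsics" (3x3 intrinsics, pixels), "origin" and "attitude" of the camera in the world. Camera axes: x right, y up, looking along -z (the intrinsics and any distortion apply to the point x, -y, -z); pixel columns grow to the right and rows downward; lengths in m; the calibration is good to about 2 mm. A picture is of the moment at which its call begins.
- r.close_job(): hands the job in; it is judged then, once.
Trained networks look in a picture, given as the dict that the camera call returned (one of the last four; its "shot" number tells which), for a name from the list of things; names that differ only in an ending like _2 or _b are one class to them, and where a whole thing is asked for, a point or a joint stands for the part that bears it (a point fixed in the world has none). Each returns a list of dicts, best first, with "p" (0 to 1); they miss things now and then, are a little off and sometimes report something else, mostly with a low value. They report only what shows in the picture. A call takes as long as a camera call. They do not tell look-alikes from the thing itself.
- r.trace(picture, label): "pixels" (420x560 bool, what is visible of it) and "bbox" ([left, top, width, height] in pixels, round what is visible of it).
The state is a dict: "time_s": time; "qpos": joint angles; "qd": joint speeds; "joint_torque": joint torques, N m; "ee_pos": TCP position; "tcp_rot": TCP orientation; "contact_force": force on the tool from outside, world axes, zero at the start; "moment": the same for the moment, N m; "finger_gap": finger opening in m; "gripper_force": force on a finger pad.
Only numpy, scipy, OpenCV 4.12 (cv2) and the standard library are available. Lean on these libraries where they do the work, as an engineer would, in place of code of your own. Each camera call takes 0.05 s, during which the arm holds its last target. There are 200 camera calls.

## Working session

There is one attempt and no reset: what is moved stays moved. The work goes in short steps, Python scripts to look and compute and a tool call to move; the robot and the scene stay as the last step left them, time stands still between calls to the robot, and variables do not carry over. Pictures are saved under pics/ and viewed, at most 10 in all, crops included, and the job is handed in when it is done.

Besides the shell and the picture viewer there is one more tool, called after ">>>" in YAML: its name, and indented under it one key for each argument. jog_arm: Moves the arm, as the interface text tells. Scaled input: -1 to 1 covers 0.5 m each way for a shift and 90 degrees each way for a turn. Its arguments: {"type":"object","properties":{"increments":{"type":"array"},"grip_force":{"type":"number"}},"required":["increments"]}

```bash
mkdir -p pics; ls
cat > h.py <<'E'
from bench import r
import numpy as np, cv2
def save(s,n): cv2.imwrite('pics/'+n,cv2.cvtColor(s['image'],cv2.COLOR_RGB2BGR))
def cloud(s):
    K=np.array(s['intrinsics']);z=s['z_map'];v,u=np.mgrid[0:420,0:560]
    p=np.stack([(u-K[0,2])/K[0,0]*z,-(v-K[1,2])/K[1,1]*z,-z],-1)
    A=np.array(s['attitude'])
    if A.shape!=(3,3): A=cv2.Rodrigues(A.astype(float))[0]
    return p@A.T+np.array(s['origin'])
E
python3 - <<'E'
from h import *
s=r.snapshot('top');save(s,'top.png');c=cloud(s)
print({k:np.array(s[k]).tolist() for k in ('intrinsics','origin','attitude')})
for l in ['sleeve','bottle','console','knob','lock','mark_point','beaker','rack','spigot_top','lock_fin']:
    for d in r.trace(s,l)[:4]:
        m=d['pixels']&(s['z_map']>0); q=c[m]
        print(l,round(d['p'],2),d['bbox'],m.sum(),np.median(q,0).round(3) if len(q) else '', q.min(0).round(3),q.max(0).round(3))
t=r.snapshot('scene');save(t,'scene.png')
o=r.get_obs();print(o)
E
```

```text
pics
{'intrinsics': [[441.05906144430486, 0.0, 284.0836917033168], [0.0, 441.05906144430486, 207.11254967857332], [0.0, 0.0, 1.0]], 'origin': [0.291543718429641, 0.052931017991497124, 1.1899522504222462], 'attitude': [0.1327328144575754, -0.17944099441190972, -1.571606205206434]}
sleeve 0.84 [417.3, 224.5, 25.9, 21.1] 417 [ 0.44  -0.353  0.084] [ 0.422 -0.399 -0.002] [ 0.466 -0.339  0.092]
sleeve 0.84 [353.9, 248.9, 23.4, 22.3] 349 [ 0.378 -0.18   0.085] [ 0.358 -0.229 -0.005] [ 0.4   -0.164  0.091]
sleeve 0.8 [388.9, 242.5, 26.0, 20.7] 390 [ 0.399 -0.276  0.084] [ 0.378 -0.334 -0.003] [ 0.433 -0.262  0.093]
bottle 0.65 [379.2, 163.5, 36.5, 25.9] 588 [ 0.597 -0.279  0.081] [ 0.576 -0.346 -0.003] [ 0.643 -0.259  0.124]
console 0.86 [191.8, 148.2, 132.5, 63.0] 7090 [0.578 0.089 0.052] [ 0.511 -0.098 -0.003] [0.693 0.266 0.15 ]
knob 0.83 [256.4, 171.6, 19.4, 20.0] 341 [0.585 0.068 0.068] [0.561 0.042 0.059] [0.613 0.092 0.109]
knob 0.49 [106.1, 132.7, 48.2, 97.3] 4039 [0.59  0.423 0.064] [ 0.473  0.367 -0.005] [0.746 0.524 0.097]
lock 0.96 [197.1, 149.4, 39.6, 52.6] 1790 [0.586 0.188 0.
[... 581 characters left out ...]
{'time_s': 0.6, 'qpos': array([-1.21780027,  0.57568788,  0.02489322,  1.43709383, -0.01498919,
        1.12901979, -0.05649557]), 'qd': array([-0.00108929, -0.00050474, -0.00128852, -0.00035235,  0.0006854 ,
        0.00010096, -0.00066787]), 'joint_torque': array([-4.55900663e-04, -7.65121579e+01,  2.24792428e+00, -2.86190969e+01,
        1.53920468e-02,  2.95434038e-03,  3.10523694e-05]), 'ee_pos': array([0.2855451 , 0.61162822, 0.24999902]), 'tcp_rot': array([-6.80655807e-01, -3.06696852e+00,  3.74048764e-05]), 'contact_force': array([-0.53825245, -0.10067   ,  0.62448247]), 'moment': array([-0.0128341 ,  0.0058445 ,  0.03205463]), 'gripper_force': 0.0, 'finger_gap': 0.08559652424896616}
```

Run:
```python
import cv2
a=cv2.imread('pics/top.png')
b=cv2.resize(a[140:275,180:450],None,fx=2.96,fy=2.96,interpolation=cv2.INTER_CUBIC);cv2.imwrite('pics/c1.png',b)
```

```text
(no output)
```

View pics/c1.png

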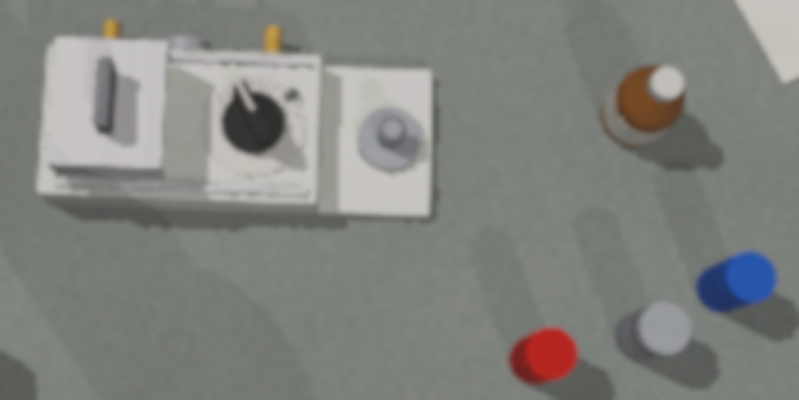

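View pics/scene.png

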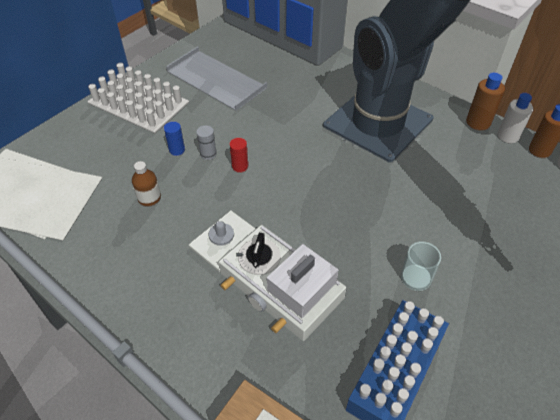

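```bash
cat >> h.py <<'E'
from scipy.optimize import least_squares
def circ(q,R):
    f=lambda p: np.minimum(0,R-np.hypot(q[:,0]-p[0],q[:,1]-p[1]))
    # min enclosing circle centre, robust
    (x,y),rad=cv2.minEnclosingCircle(q[:,:2].astype(np.float32)); return np.array([x,y]),rad
def rect(q): return cv2.minAreaRect((q[:,:2]*1000).astype(np.float32))
E
python3 - <<'E'
from h import *
s=r.snapshot('top');c=cloud(s)
D=r.trace(s,'sleeve')
for d in D[:3]:
    q=c[d['pixels']]; q=q[q[:,2]>.080]; print('sleeve',circ(q,.022),q.mean(0).round(4),s['image'][d['pixels']].mean(0).round())
x,y,z=c[...,0],c[...,1],c[...,2]
B=(x>.48)&(x<.72)&(y>-.13)&(y<.30)
for n,m in {'foot':(z>.010)&(z<.019),'flange':(z>.0215)&(z<.029)&(y<0),'spig':(z>.05)&(z<.068)&(y<-0.01),'hood':(z>.107)&(z<.118)&(y>.1),'fin':(z>.137)&(z<.15)&(y>.1),'bar':(z>.098)&(z<.110)&(y<.11)&(y>0)}.items():
    q=c[B&m]; print(n,len(q),q.mean(0).round(4),rect(q), circ(q,0)[1].__round__(4))
q=c[B&(z>.010)]; print('all',rect(q))
for n in('mark_point','knob_nose','knob_grip'):
    for d in r.trace(s,n)[:2]: print(n,d['p'],d['bbox'])
E
```

```text
sleeve (array([ 0.34699732, -0.12593935]), 0.18736907839775085) [ 0.3986 -0.2785  0.1   ] [128. 130. 133.]
sleeve (array([ 0.37357992, -0.16366121]), 0.23170770704746246) [ 0.4433 -0.3597  0.0902] [ 43.  76. 141.]
sleeve (array([ 0.33839786, -0.0767546 ]), 0.1379900574684143) [ 0.3793 -0.1841  0.0906] [160.  43.  39.]
foot 1384 [ 0.5789 -0.0366  0.0155] ((587.6362915039062, 77.9417495727539), (349.4430236816406, 141.0347442626953), 88.11767578125) 0.1871
flange 261 [ 0.5804 -0.0568  0.0256] ((579.1798706054688, -48.4543342590332), (121.2494125366211, 77.34781646728516), 1.0804470777511597) 0.0632
spig 61 [ 0.5813 -0.0578  0.0591] ((581.7274169921875, -57.50731658935547), (20.90859031677246, 20.880084991455078), 39.38056564331055) 0.0117
hood 1477 [0.5915 0.1894 0.1129] ((593.2987060546875, 189.8760528564453), (96.42281341552734, 113.38658142089844), 87.5073471069336) 0.073
fin 143 [0.5915 0.1893 0.144 ] ((592.3180541992188, 189.63162231445312), (13.936158180236816, 59.188072204589844), 86.90148162841797) 0.0299
bar 117 [0.5877 0.0668 0.1044] ((588.0535888671875, 66.77523040771484), (55.02937316894531, 14.001016616821289), 25.784456253051758) 0.0277
all ((603.7432861328125, 79.04768371582031), (353.7340393066406, 172.18605041503906), 87.70743560791016)
knob_nose 0.75 [193.6, 150.2, 130.2, 63.4]
knob_nose 0.64 [255.5, 166.2, 22.7, 26.3]
knob_grip 0.95 [254.3, 169.7, 23.3, 25.2]
knob_grip 0.31 [193.3, 146.6, 133.6, 66.0]
```

Run:
```python
from h import *
s=r.snapshot('top');c=cloud(s);K=s['intrinsics']
def good(c,m,lo,hi): q=c[m]; return q[(q[:,2]>lo)&(q[:,2]<hi)]
for d in r.trace(s,'sleeve')[:3]:
    m=cv2.dilate(d['pixels'].astype(np.uint8),np.ones((5,5)))>0
    q=good(c,m,.081,.089); print('sleeve',circ(q,0),len(q),s['image'][d['pixels']].mean(0).round())
# mark: dark pixels in dial annulus
k=np.array([.588,.0668]); im=s['image'].astype(float)
rr=np.hypot(c[...,0]-k[0],c[...,1]-k[1])
g=im.max(-1)
m=(rr>.034)&(rr<.053)&(c[...,2]>.045)&(c[...,2]<.066)
a=np.degrees(np.arctan2(c[...,1]-k[1],c[...,0]-k[0]))
for i in np.argsort(np.where(m,g,999).ravel())[:22]:
    print(round(a.ravel()[i],1),round(rr.ravel()[i]*1000,1),g.ravel()[i],round(c[...,2].ravel()[i],3))
```

```text
sleeve (array([ 0.40016752, -0.28455904]), 0.022742008790373802) 216 [126. 128. 130.]
sleeve (array([ 0.37982503, -0.18640606]), 0.022113805636763573) 228 [161.  44.  40.]
sleeve (array([ 0.44401622, -0.36260191]), 0.023095201700925827) 223 [ 48.  78. 137.]
-51.9 42.5 100.0 0.06
-53.4 45.0 105.0 0.057
-49.3 44.1 106.0 0.06
-50.7 46.6 107.0 0.058
-48.9 40.8 110.0 0.057
-55.3 40.6 122.0 0.061
-53.0 38.4 123.0 0.061
-44.6 43.9 125.0 0.052
-55.5 47.0 129.0 0.058
-56.7 43.2 132.0 0.059
-52.9 48.6 132.0 0.058
35.3 34.3 133.0 0.054
-44.4 48.0 135.0 0.051
-49.9 47.0 136.0 0.065
-45.9 39.1 139.0 0.056
32.5 37.0 143.0 0.052
109.7 46.3 144.0 0.053
111.8 47.1 144.0 0.049
12.3 43.1 144.0 0.053
64.6 48.6 145.0 0.05
95.4 46.6 145.0 0.052
-48.4 37.6 145.0 0.054
```

>>> jog_arm:
  increments:
    - {"tx": 0.052,"ty": -0.092,"spin": -0.05,"fingers": 1}
    - {"tx": 0.052,"ty": -0.092,"spin": -0.05}
    - {"tx": 0.052,"ty": -0.092,"spin": -0.05}
    - {"tx": 0.052,"ty": -0.092,"spin": -0.05}
    - {"tx": 0.052,"ty": -0.092,"spin": -0.05}

```text
validation failed for argument at $.in...
```

>>> jog_arm:
  increments:
    - {"tx": 0.052,"ty": -0.092,"spin": -0.05,"fingers": 1}
    - {"tx": 0.052,"ty": -0.092,"spin": -0.05}
    - {"tx": 0.052,"ty": -0.092,"spin": -0.05}
    - {"tx": 0.052,"ty": -0.092,"spin": -0.05}
    - {"tx": -0.024,"ty": -0.096,"spin": -0.05}

```text
validation failed for argument at $.in...
```

>>> jog_arm:
  increments:
    - {"tx": -0.024,"ty": -0.096}
    - {"tx": -0.024,"ty": -0.096}
    - {"tx": -0.024,"ty": -0.096}
    - {"tx": -0.024,"ty": -0.096}
    - {"tx": -0.024,"ty": -0.096}

```text
validation failed for argument at $.in...
```

>>> jog_arm:
  increments:
    - {"tx": -0.024,"ty": -0.096}
    - {"tx": -0.024,"ty": -0.096}
    - {"tx": -0.024,"ty": -0.096}
    - {"tx": -0.024,"ty": -0.096}
    - {"tx": 0}

```text
validation failed for argument at $.in...
```

>>> jog_arm:
  increments:
    - {"tx": 0.052,"ty": -0.092,"tz": 0,"spin": -0.05,"fingers": 1}
    - {"tx": 0.052,"ty": -0.092,"tz": 0,"spin": -0.05,"fingers": 1}
    - {"tx": 0.052,"ty": -0.092,"tz": 0,"spin": -0.05,"fingers": 1}
    - {"tx": 0.052,"ty": -0.092,"tz": 0,"spin": -0.05,"fingers": 1}
    - {"tx": 0.052,"ty": -0.092,"tz": 0,"spin": -0.05,"fingers": 1}

```text
time_s: 1.58
ee_pos: [0.4163, 0.3802, 0.2503]
tcp_rot: [1.27, 2.873, 0.001]
contact_force: [0.9, -0.1, 0.8]
finger_gap: 0.0851
gripper_force: 0.0
```

>>> jog_arm:
  increments:
    - {"tx": 0.052,"ty": -0.092,"tz": 0,"spin": -0.05,"fingers": 1}
    - {"tx": 0.052,"ty": -0.092,"tz": 0,"spin": -0.05,"fingers": 1}
    - {"tx": 0.052,"ty": -0.092,"tz": 0,"spin": -0.05,"fingers": 1}
    - {"tx": 0.052,"ty": -0.092,"tz": 0,"spin": -0.05,"fingers": 1}
    - {"tx": -0.024,"ty": -0.096,"tz": 0,"spin": -0.05,"fingers": 1}

```text
time_s: 2.2
ee_pos: [0.5096, 0.1476, 0.25]
tcp_rot: [1.807, 2.568, 0.001]
contact_force: [0.7, -0.4, 0.2]
finger_gap: 0.0856
gripper_force: 0.0
```

>>> jog_arm:
  increments:
    - {"tx": -0.024,"ty": -0.096,"tz": 0,"spin": 0,"fingers": 1}
    - {"tx": -0.024,"ty": -0.096,"tz": 0,"spin": 0,"fingers": 1}
    - {"tx": -0.024,"ty": -0.096,"tz": 0,"spin": 0,"fingers": 1}
    - {"tx": -0.024,"ty": -0.096,"tz": 0,"spin": 0,"fingers": 1}
    - {"tx": -0.024,"ty": -0.096,"tz": 0,"spin": 0,"fingers": 1}

```text
time_s: 2.82
ee_pos: [0.4471, -0.0918, 0.2503]
tcp_rot: [1.802, 2.573, 0.001]
contact_force: [-0.3, -0.6, -0.4]
finger_gap: 0.0854
gripper_force: 0.0
```

>>> jog_arm:
  increments:
    - {"tx": -0.024,"ty": -0.096,"tz": 0,"spin": 0,"fingers": 1}
    - {"tx": -0.024,"ty": -0.096,"tz": 0,"spin": 0,"fingers": 1}
    - {"tx": -0.024,"ty": -0.096,"tz": 0,"spin": 0,"fingers": 1}
    - {"tx": -0.024,"ty": -0.096,"tz": 0,"spin": 0,"fingers": 1}
    - {"tx": 0,"ty": 0,"tz": 0,"spin": 0,"fingers": 1}

```text
time_s: 3.45
ee_pos: [0.3979, -0.2862, 0.2503]
tcp_rot: [1.81, 2.566, -0.002]
contact_force: [0.5, 0.2, -0.2]
finger_gap: 0.0852
gripper_force: 0.0
```

Run:
```python
from h import *
s=r.snapshot('wrist');c=cloud(s);save(s,'w1.png');o=r.get_obs();print(o['ee_pos'],o['qpos'].round(2))
for d in r.trace(s,'sleeve')[:3]:
    q=c[cv2.dilate(d['pixels'].astype(np.uint8),np.ones((5,5)))>0]; q=q[(q[:,2]>.081)&(q[:,2]<.089)]
    if len(q): print(d['p'],circ(q,0),len(q),q.mean(0),s['image'][d['pixels']].mean(0).round())
```

```text
[ 0.39882779 -0.28384066  0.25007599] [ 0.2   0.33  0.43  1.92 -0.17  0.93  1.06]
0.95 (array([ 0.40036243, -0.2860288 ]), 0.022011615335941315) 1571 [ 0.40029967 -0.28553991  0.08519567] [144. 148. 153.]
0.86 (array([ 0.44385758, -0.36407539]), 0.022681543603539467) 1297 [ 0.44384228 -0.36271003  0.085082  ] [ 33.  70. 145.]
```

View pics/w1.png

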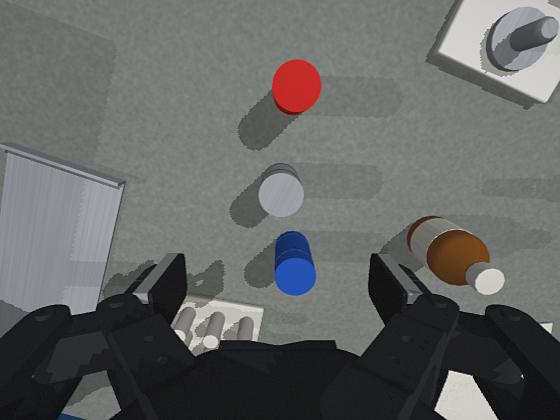

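>>> jog_arm:
  increments:
    - {"tx": 0.002,"ty": -0.006,"tz": -0.08,"spin": 0,"fingers": 1}
    - {"tx": 0,"ty": 0,"tz": -0.09,"spin": 0,"fingers": 1}
    - {"tx": 0,"ty": 0,"tz": -0.09,"spin": 0,"fingers": 1}
    - {"tx": 0,"ty": 0,"tz": -0.08,"spin": 0,"fingers": 1}
    - {"tx": 0,"ty": 0,"tz": -0.04,"spin": 0,"fingers": 1}

```text
time_s: 4.18
ee_pos: [0.4007, -0.2831, 0.0581]
tcp_rot: [-1.798, -2.573, -0.001]
contact_force: [0.0, -0.5, 1.3]
finger_gap: 0.0853
gripper_force: 0.0
```

>>> jog_arm:
  grip_force: 50
  increments:
    - {"tx": 0,"ty": 0,"tz": 0,"spin": 0,"fingers": 0}
    - {"tx": 0,"ty": 0,"tz": 0,"spin": 0,"fingers": 0}
    - {"tx": 0,"ty": 0,"tz": 0,"spin": 0,"fingers": 0}
    - {"tx": 0,"ty": 0,"tz": 0,"spin": 0,"fingers": 0}
    - {"tx": 0,"ty": 0,"tz": 0,"spin": 0,"fingers": 0}

```text
time_s: 4.8
ee_pos: [0.4013, -0.2853, 0.0612]
tcp_rot: [1.801, 2.572, 0.001]
contact_force: [-0.5, 2.3, 7.8]
finger_gap: 0.0431
gripper_force: 51.1
```

>>> jog_arm:
  increments:
    - {"tx": 0,"ty": 0,"tz": 0.08,"spin": 0,"fingers": 0}
    - {"tx": 0,"ty": 0,"tz": 0.1,"spin": 0,"fingers": 0}
    - {"tx": 0.04,"ty": 0.05,"tz": 0.02,"spin": 0,"fingers": 0}
    - {"tx": 0.06,"ty": 0.076,"tz": 0,"spin": 0,"fingers": 0}
    - {"tx": 0.06,"ty": 0.076,"tz": 0,"spin": 0,"fingers": 0}

```text
time_s: 5.42
ee_pos: [0.4814, -0.1832, 0.1609]
tcp_rot: [1.803, 2.571, 0.001]
contact_force: [1.2, -0.8, -2.2]
finger_gap: 0.043
gripper_force: 52.4
```

>>> jog_arm:
  increments:
    - {"tx": 0.06,"ty": 0.076,"tz": 0,"spin": 0,"fingers": 0}
    - {"tx": 0.06,"ty": 0.076,"tz": 0,"spin": 0,"fingers": 0}
    - {"tx": 0.05,"ty": 0.06,"tz": 0,"spin": 0,"fingers": 0}
    - {"tx": 0.032,"ty": 0.042,"tz": 0,"spin": 0,"fingers": 0}
    - {"tx": 0,"ty": 0,"tz": 0,"spin": 0,"fingers": 0}

```text
time_s: 6.05
ee_pos: [0.5825, -0.0545, 0.16]
tcp_rot: [-1.797, -2.577, -0.002]
contact_force: [-0.1, 0.1, -2.0]
finger_gap: 0.0435
gripper_force: 52.4
```

Run:
```python
from h import *
P=[r.get_obs()['ee_pos'] for _ in range(3)];print(P)
for n in('wrist','top'):
    s=r.snapshot(n);c=cloud(s);save(s,n+'2.png')
    z=c[...,2];e=P[0]
    m=(np.hypot(c[...,0]-.5815,c[...,1]+.0577)<.06)
    for lo,hi in((.178,.195),(.021,.029),(.055,.065)):
        q=c[m&(z>lo)&(z<hi)]
        if len(q)>5: print(n,lo,len(q),q.mean(0).round(4),circ(q,0))
```

```text
[array([ 0.5825148 , -0.0545412 ,  0.15999452]), array([ 0.5825148 , -0.0545412 ,  0.15999452]), array([ 0.5825148 , -0.0545412 ,  0.15999452])]
wrist 0.178 12160 [ 0.5802 -0.0504  0.1849] (array([ 0.57793581, -0.04449809]), 0.05432629585266113)
wrist 0.021 1587 [ 0.5785 -0.0466  0.0252] (array([ 0.58313894, -0.05941415]), 0.029805444180965424)
```

View pics/wrist2.png

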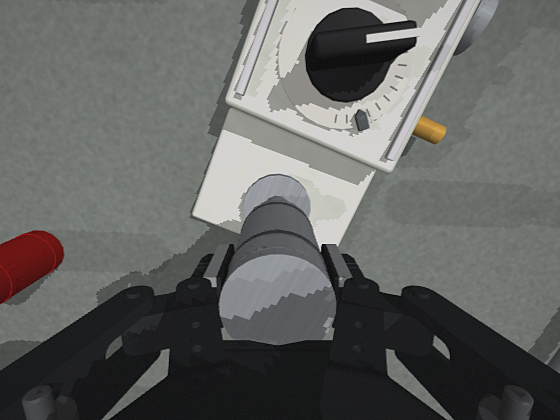

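Run:
```python
from h import *
s=r.snapshot('wrist');c=cloud(s);z=c[...,2]
v,u=np.mgrid[0:420,0:560]
def fit(q,R):
    f=lambda p:np.hypot(q[:,0]-p[0],q[:,1]-p[1])-R
    return least_squares(f,q[:,:2].mean(0),loss='soft_l1',f_scale=.001).x
def rim(m):
    cs,_=cv2.findContours(m.astype(np.uint8),cv2.RETR_EXTERNAL,cv2.CHAIN_APPROX_NONE)
    k=max(cs,key=len)[:,0]; return k
m=(z>.180)&(z<.190)&(v>240)&(u>215)&(u<340)&(v<347)
k=rim(cv2.morphologyEx(m.astype(np.uint8),cv2.MORPH_OPEN,np.ones((5,5)))); k=k[(k[:,1]<335)]
print('sleeve',fit(c[k[:,1],k[:,0]],.022),len(k))
m=(z>.021)&(z<.029)&(u>235)&(u<315)&(v>165)&(v<240)
k=rim(m); k=k[(k[:,1]<200)]
q=c[k[:,1],k[:,0]];print('flange',fit(q,.030),len(k))
q=c[(z>.100)&(z<.108)&(v<120)];kn=cv2.minAreaRect((q[:,:2]*1000).astype(np.float32));print('bar',kn)
x0=np.array(kn[0])/1000
g=s['image'].max(-1);rr=np.hypot(c[...,0]-x0[0],c[...,1]-x0[1])
m=(rr>.034)&(rr<.053)&(z>.055)&(z<.062)&(v>95)&(u>345)&(u<380)
q=c[m];d=q[:,:2]-x0;print('mark',len(q),q.mean(0),np.degrees(np.arctan2(*d.mean(0)[::-1])),cv2.minAreaRect((d*1000).astype(np.float32)))
k,l=np.nonzero(m);print(l.min(),l.max(),k.min(),k.max())
```

```text
sleeve [ 0.58052826 -0.05839602] 279
flange [ 0.58364113 -0.06063826] 110
bar ((588.5880737304688, 65.1686782836914), (56.569664001464844, 14.520618438720703), 27.146703720092773)
mark 235 [0.61482123 0.03110561 0.05783283] -52.398879977509324 ((27.38220977783203, -34.26039123535156), (13.282050132751465, 13.480520248413086), 0.8088721632957458)
358 378 105 126
```

>>> jog_arm:
  increments:
    - {"tx": 0.005,"ty": -0.004,"tz": -0.02,"spin": 0,"fingers": 0}
    - {"tx": 0,"ty": 0,"tz": -0.03,"spin": 0,"fingers": 0}
    - {"tx": 0,"ty": 0,"tz": -0.02,"spin": 0,"fingers": 0}
    - {"tx": 0,"ty": 0,"tz": -0.012,"spin": 0,"fingers": 0}
    - {"tx": 0,"ty": 0,"tz": -0.006,"spin": 0,"fingers": 0}

```text
time_s: 6.82
ee_pos: [0.5839, -0.0594, 0.1154]
tcp_rot: [-1.802, -2.572, 0.001]
contact_force: [0.4, -0.2, -2.7]
finger_gap: 0.0429
gripper_force: 52.4
```

Mouth is ~55 mm up, no contact force. Continue.

>>> jog_arm:
  increments:
    - {"tx": 0,"ty": 0,"tz": -0.01,"spin": 0,"fingers": 0}
    - {"tx": 0,"ty": 0,"tz": -0.01,"spin": 0,"fingers": 0}
    - {"tx": 0,"ty": 0,"tz": -0.01,"spin": 0,"fingers": 0}
    - {"tx": 0,"ty": 0,"tz": -0.008,"spin": 0,"fingers": 0}
    - {"tx": 0,"ty": 0,"tz": 0,"spin": 0,"fingers": 0}

```text
time_s: 7.45
ee_pos: [0.5839, -0.0593, 0.0967]
tcp_rot: [-1.802, -2.573, 0.001]
contact_force: [0.7, -0.9, -3.3]
finger_gap: 0.0435
gripper_force: 52.4
```

>>> jog_arm:
  increments:
    - {"tx": 0,"ty": 0,"tz": -0.008,"spin": 0,"fingers": 0}
    - {"tx": 0,"ty": 0,"tz": -0.006,"spin": 0,"fingers": 0}
    - {"tx": 0,"ty": 0,"tz": -0.006,"spin": 0,"fingers": 0}
    - {"tx": 0,"ty": 0,"tz": -0.003,"spin": 0,"fingers": 0}
    - {"tx": 0,"ty": 0,"tz": 0,"spin": 0,"fingers": 0}

```text
time_s: 8.07
ee_pos: [0.584, -0.0594, 0.0863]
tcp_rot: [1.803, 2.573, 0.001]
contact_force: [-4.0, 0.4, 7.1]
finger_gap: 0.0431
gripper_force: 53.3
```

>>> jog_arm:
  increments:
    - {"tx": 0,"ty": 0,"tz": -0.002,"spin": 0,"fingers": 0}
    - {"tx": 0,"ty": 0,"tz": -0.002,"spin": 0,"fingers": 0}
    - {"tx": 0,"ty": 0,"tz": 0,"spin": 0,"fingers": 0}
    - {"tx": 0,"ty": 0,"tz": 0,"spin": 0,"fingers": 0}
    - {"tx": 0,"ty": 0,"tz": 0,"spin": 0,"fingers": 0}

```text
time_s: 8.7
ee_pos: [0.584, -0.0596, 0.0861]
tcp_rot: [1.803, 2.572, 0.003]
contact_force: [-9.2, 2.0, 30.0]
finger_gap: 0.0434
gripper_force: 55.2
```

>>> jog_arm:
  increments:
    - {"tx": 0,"ty": 0,"tz": 0,"spin": 0,"fingers": 1}
    - {"tx": 0,"ty": 0,"tz": 0,"spin": 0,"fingers": 1}
    - {"tx": 0,"ty": 0,"tz": 0,"spin": 0,"fingers": 1}
    - {"tx": 0,"ty": 0,"tz": 0,"spin": 0,"fingers": 1}
    - {"tx": 0,"ty": 0,"tz": 0.02,"spin": 0,"fingers": 1}

```text
time_s: 9.32
ee_pos: [0.5835, -0.0593, 0.0931]
tcp_rot: [-1.802, -2.572, 0.002]
contact_force: [0.0, 0.1, 0.5]
finger_gap: 0.0852
gripper_force: 0.0
```

>>> jog_arm:
  increments:
    - {"tx": 0,"ty": 0,"tz": 0.06,"spin": 0,"fingers": 1}
    - {"tx": 0,"ty": 0,"tz": 0.08,"spin": 0,"fingers": 1}
    - {"tx": 0,"ty": 0,"tz": 0.08,"spin": 0,"fingers": 1}
    - {"tx": 0,"ty": 0,"tz": 0.04,"spin": 0,"fingers": 1}
    - {"tx": 0,"ty": 0,"tz": 0,"spin": 0,"fingers": 1}

```text
time_s: 9.95
ee_pos: [0.5848, -0.0596, 0.2256]
tcp_rot: [1.801, 2.571, 0.003]
contact_force: [-0.4, 0.9, -0.5]
finger_gap: 0.0853
gripper_force: 0.0
```

Run:
```python
from h import *
print(r.get_obs()['ee_pos'])
for n in('top','wrist'):
    s=r.snapshot(n);c=cloud(s);z=c[...,2]
    m=(np.hypot(c[...,0]-.583,c[...,1]+.059)<.035)&(z>.09)&(z<.13)
    q=c[m]
    if len(q): print(n,len(q),np.percentile(q[:,2],[5,50,95]),circ(q[abs(q[:,2]-np.median(q[:,2]))<.003],0))
    q=c[(z>.100)&(z<.108)&(np.hypot(c[...,0]-.588,c[...,1]-.066)<.035)]
    if len(q): print(rect(q))
```

```text
[ 0.58484907 -0.0595747   0.22556872]
((587.1939086914062, 66.15226745605469), (56.12397003173828, 14.040661811828613), 26.974655151367188)
wrist 2371 [0.1051477  0.11015103 0.11124937] (array([ 0.58344531, -0.06036807]), 0.022334333509206772)
((588.54052734375, 65.07238006591797), (56.33280944824219, 14.274694442749023), 26.735774993896484)
```

>>> jog_arm:
  increments:
    - {"tx": 0.009,"ty": 0.05,"tz": 0,"spin": 0.1076,"fingers": 1}
    - {"tx": 0,"ty": 0.05,"tz": 0,"spin": 0.1076,"fingers": 1}
    - {"tx": 0,"ty": 0.05,"tz": 0,"spin": 0.1076,"fingers": 1}
    - {"tx": 0,"ty": 0.05,"tz": 0,"spin": 0.1076,"fingers": 1}
    - {"tx": 0,"ty": 0.05,"tz": 0,"spin": 0.1076,"fingers": 1}

```text
time_s: 10.68
ee_pos: [0.5879, 0.0664, 0.2222]
tcp_rot: [-0.58, -3.085, 0.001]
contact_force: [-0.1, -0.7, -0.7]
finger_gap: 0.0853
gripper_force: 0.0
```

>>> jog_arm:
  increments:
    - {"tx": 0,"ty": 0,"tz": 0,"spin": 0.1076,"fingers": 1}
    - {"tx": 0,"ty": 0,"tz": 0,"spin": 0.1076,"fingers": 1}
    - {"tx": 0,"ty": 0,"tz": 0,"spin": 0.1076,"fingers": 1}
    - {"tx": 0,"ty": 0,"tz": 0,"spin": 0.1076,"fingers": 1}
    - {"tx": 0,"ty": 0,"tz": 0,"spin": 0.1076,"fingers": 1}

```text
time_s: 11.3
ee_pos: [0.5879, 0.0655, 0.2221]
tcp_rot: [0.736, -3.052, -0.001]
contact_force: [-1.6, 0.4, 1.4]
finger_gap: 0.0853
gripper_force: 0.0
```

Run:
```python
from h import *
o=r.get_obs();print(o['ee_pos'],o['qpos'].round(2)); n=o['tcp_rot'];print('tooly',2*np.degrees(np.arctan2(n[1],n[0]))-90)
s=r.snapshot('wrist');c=cloud(s);z=c[...,2];save(s,'w3.png')
q=c[(z>.100)&(z<.108)&(np.hypot(c[...,0]-.588,c[...,1]-.066)<.035)]
if len(q): print(rect(q))
```

```text
[0.58786983 0.06553508 0.22211611] [-0.17  0.48 -0.03  1.7   0.02  0.97  1.84]
tooly -242.86742376866275
((588.0820922851562, 65.2529067993164), (56.14061737060547, 13.701958656311035), 27.03470802307129)
```

View pics/w3.png

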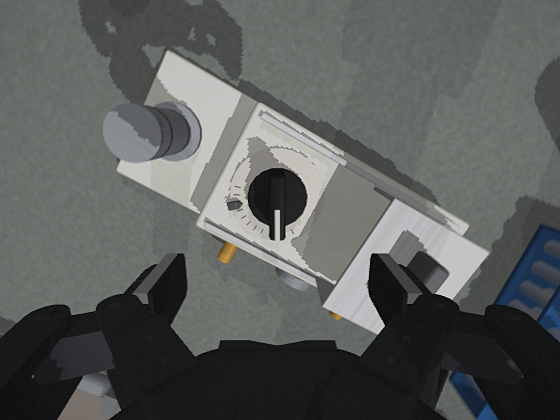

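Run:
```python
from h import *
s=r.snapshot('wrist');c=cloud(s);im=s['image'].astype(float)
K=np.array(s['intrinsics']);A=cv2.Rodrigues(np.array(s['attitude'],float))[0] if np.array(s['attitude']).shape!=(3,3) else np.array(s['attitude'])
O=np.array(s['origin'])
def ray(u,v,h): 
    d=A@np.array([(u-K[0,2])/K[0,0],-(v-K[1,2])/K[1,1],-1.]); return O+d*(h-O[2])/d[2]
x0=np.array([.5881,.06525])
g=im.max(-1); m=np.zeros(g.shape,np.uint8); m[192:217,222:246]=(g[192:217,222:246]<125)
n,l,st,ce=cv2.connectedComponentsWithStats(m)
for i in range(1,n):
    if st[i,4]>20:
        vv,uu=np.nonzero(l==i); p=np.array([ray(a,b,.060) for a,b in zip(uu,vv)])[:,:2]-x0
        print(st[i],ce[i],np.degrees(np.arctan2(p.mean(0)[1],p.mean(0)[0])),np.hypot(*p.T).min(),np.hypot(*p.T).max(),cv2.minAreaRect((p*1000).astype(np.float32)))
# knob disc centre check via white line pixels
w=np.zeros_like(m); w[200:245,262:292]=((g[200:245,262:292]>170)&(c[200:245,262:292,2]>.098))
vv,uu=np.nonzero(w);p=np.array([ray(a,b,.104) for a,b in zip(uu,vv)])[:,:2]-x0
print('line',len(p),np.degrees(np.arctan2(p.mean(0)[1],p.mean(0)[0])))
b=cv2.resize(cv2.imread('pics/w3.png')[140:260,200:360],None,fx=5,fy=5,interpolation=cv2.INTER_CUBIC);cv2.imwrite('pics/c3.png',b)
```

```text
[227 198  16  12 122] [233.92622951 204.08196721] -53.4403713246526 0.034484383435616967 0.04945150296823391 ((25.02166748046875, -33.942745208740234), (9.380669593811035, 15.40707015991211), 46.26175308227539)
line 149 26.703119496528284
```

View pics/c3.png

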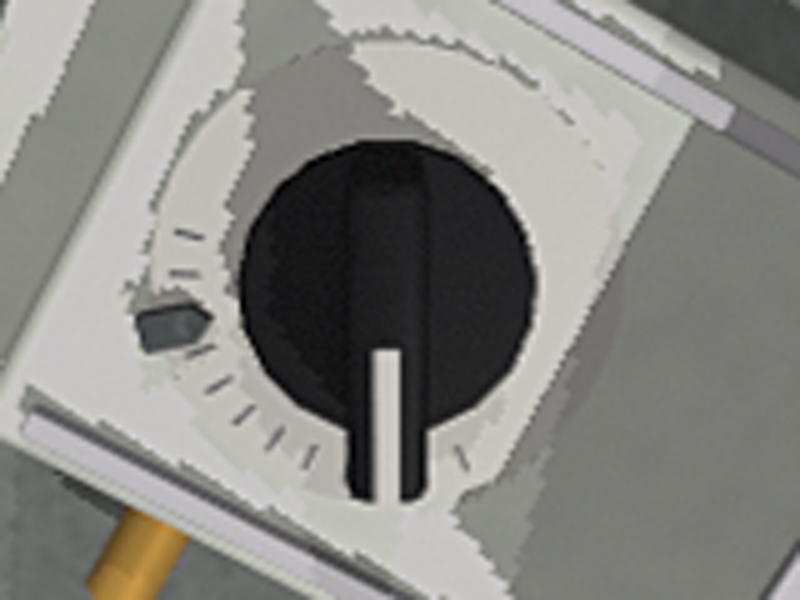

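>>> jog_arm:
  increments:
    - {"tx": 0.002,"ty": 0.001,"tz": -0.07,"spin": 0,"fingers": 1}
    - {"tx": 0,"ty": 0,"tz": -0.08,"spin": 0,"fingers": 1}
    - {"tx": 0,"ty": 0,"tz": -0.07,"spin": 0,"fingers": 1}
    - {"tx": 0,"ty": 0,"tz": -0.03,"spin": 0,"fingers": 1}
    - {"tx": 0,"ty": 0,"tz": -0.018,"spin": 0,"fingers": 1}

```text
time_s: 12.02
ee_pos: [0.5895, 0.0661, 0.0889]
tcp_rot: [0.726, -3.056, 0.0]
contact_force: [1.0, -0.2, 0.4]
finger_gap: 0.0854
gripper_force: 0.0
```

>>> jog_arm:
  grip_force: 30
  increments:
    - {"tx": 0,"ty": 0,"tz": 0,"spin": 0,"fingers": 0}
    - {"tx": 0,"ty": 0,"tz": 0,"spin": 0,"fingers": 0}
    - {"tx": 0,"ty": 0,"tz": 0,"spin": 0,"fingers": 0}
    - {"tx": 0,"ty": 0,"tz": 0,"spin": 0,"fingers": 0}
    - {"tx": 0,"ty": 0,"tz": 0,"spin": 0,"fingers": 0}

```text
time_s: 12.65
ee_pos: [0.5898, 0.0663, 0.0901]
tcp_rot: [-0.728, 3.055, 0.0]
contact_force: [-1.1, -0.3, 6.5]
finger_gap: 0.0138
gripper_force: 31.9
```

>>> jog_arm:
  increments:
    - {"tx": 0,"ty": 0,"tz": 0,"spin": 0,"fingers": 0}
    - {"tx": 0,"ty": 0,"tz": 0,"spin": 0,"fingers": 0}
    - {"tx": 0,"ty": 0,"tz": 0,"spin": 0,"fingers": 0}
    - {"tx": 0,"ty": 0,"tz": 0,"spin": 0,"fingers": 0}
    - {"tx": 0,"ty": 0,"tz": 0,"spin": 0,"fingers": 0}

```text
time_s: 13.28
ee_pos: [0.5898, 0.0663, 0.0901]
tcp_rot: [-0.728, 3.055, 0.0]
contact_force: [-0.9, 0.9, 6.4]
finger_gap: 0.0137
gripper_force: 31.9
```

>>> jog_arm:
  increments:
    - {"tx": 0,"ty": 0,"tz": 0,"spin": -0.06,"fingers": 0}
    - {"tx": 0,"ty": 0,"tz": 0,"spin": -0.09,"fingers": 0}
    - {"tx": 0,"ty": 0,"tz": 0,"spin": -0.09,"fingers": 0}
    - {"tx": 0,"ty": 0,"tz": 0,"spin": -0.09,"fingers": 0}
    - {"tx": 0,"ty": 0,"tz": 0,"spin": -0.09,"fingers": 0}

```text
time_s: 13.9
ee_pos: [0.5898, 0.0658, 0.0901]
tcp_rot: [0.308, 3.126, -0.0]
contact_force: [-1.2, -2.6, 4.6]
finger_gap: 0.0136
gripper_force: 31.9
```

>>> jog_arm:
  increments:
    - {"tx": 0,"ty": 0,"tz": 0,"spin": -0.09,"fingers": 0}
    - {"tx": 0,"ty": 0,"tz": 0,"spin": -0.09,"fingers": 0}
    - {"tx": 0,"ty": 0,"tz": 0,"spin": -0.09,"fingers": 0}
    - {"tx": 0,"ty": 0,"tz": 0,"spin": -0.09,"fingers": 0}
    - {"tx": 0,"ty": 0,"tz": 0,"spin": -0.05,"fingers": 0}

```text
time_s: 14.52
ee_pos: [0.5896, 0.0653, 0.0901]
tcp_rot: [1.281, 2.868, -0.001]
contact_force: [-2.8, -3.7, 7.5]
finger_gap: 0.0136
gripper_force: 32.2
```

>>> jog_arm:
  increments:
    - {"tx": 0,"ty": 0,"tz": 0,"spin": -0.04,"fingers": 0}
    - {"tx": 0,"ty": 0,"tz": 0,"spin": -0.021,"fingers": 0}
    - {"tx": 0,"ty": 0,"tz": 0,"spin": 0,"fingers": 0}
    - {"tx": 0,"ty": 0,"tz": 0,"spin": 0,"fingers": 0}
    - {"tx": 0,"ty": 0,"tz": 0,"spin": 0,"fingers": 0}

```text
time_s: 15.15
ee_pos: [0.5895, 0.0652, 0.0901]
tcp_rot: [1.412, 2.806, -0.001]
contact_force: [-2.1, -2.4, 6.8]
finger_gap: 0.0138
gripper_force: 32.2
```

Run:
```python
from h import *
o=r.get_obs();n=o['tcp_rot'];print('tooly',2*np.degrees(np.arctan2(n[1],n[0]))-90,o['moment'])
s=r.snapshot('wrist');save(s,'w4.png')
```

```text
tooly 36.5705569617147 [-0.6189164   0.55945653 -0.04267875]
```

View pics/w4.png

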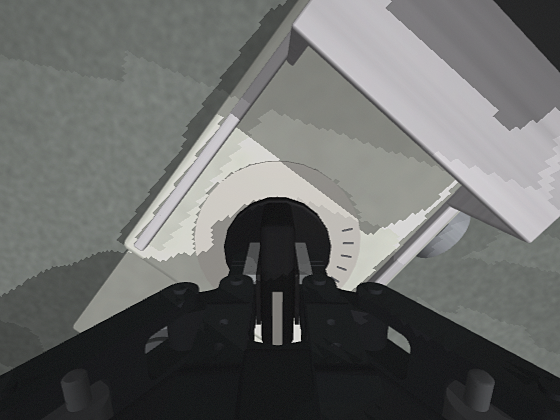

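>>> jog_arm:
  increments:
    - {"tx": 0,"ty": 0,"tz": 0,"spin": 0,"fingers": 0.6}
    - {"tx": 0,"ty": 0,"tz": 0,"spin": 0,"fingers": 0.6}
    - {"tx": 0,"ty": 0,"tz": 0,"spin": 0,"fingers": 0.6}
    - {"tx": 0,"ty": 0,"tz": 0.03,"spin": 0,"fingers": 0.6}
    - {"tx": 0,"ty": 0,"tz": 0.05,"spin": 0,"fingers": 0.6}

```text
time_s: 15.82
ee_pos: [0.5892, 0.0661, 0.1301]
tcp_rot: [-1.411, -2.806, 0.001]
contact_force: [0.9, 0.5, 1.1]
finger_gap: 0.0507
gripper_force: 0.0
```

>>> jog_arm:
  increments:
    - {"tx": 0,"ty": 0,"tz": 0.06,"spin": 0,"fingers": 1}
    - {"tx": 0,"ty": 0,"tz": 0.06,"spin": 0,"fingers": 1}
    - {"tx": 0,"ty": 0,"tz": 0.05,"spin": 0,"fingers": 1}
    - {"tx": 0,"ty": 0,"tz": 0.03,"spin": 0,"fingers": 1}
    - {"tx": 0,"ty": 0,"tz": 0,"spin": 0,"fingers": 1}

```text
time_s: 16.45
ee_pos: [0.59, 0.0661, 0.2306]
tcp_rot: [1.41, 2.806, 0.002]
contact_force: [0.7, -0.1, -0.1]
finger_gap: 0.0852
gripper_force: 0.0
```

```bash
cat >> h.py <<'E'
def setup(s):
    K=np.array(s['intrinsics']);A=np.array(s['attitude'],float)
    if A.shape!=(3,3): A=cv2.Rodrigues(A)[0]
    O=np.array(s['origin'])
    def ray(uv,h):
        uv=np.atleast_2d(uv); d=np.c_[(uv[:,0]-K[0,2])/K[0,0],-(uv[:,1]-K[1,2])/K[1,1],-np.ones(len(uv))]@A.T
        return (O+d*((h-O[2])/d[:,2])[:,None])[:,:2]
    def proj(p):
        q=(np.array(p)-O)@A; return K[0,0]*q[0]/-q[2]+K[0,2],-K[1,1]*q[1]/-q[2]+K[1,2]
    return ray,proj
E
python3 - <<'E'
from h import *
print(r.get_obs()['ee_pos'])
s=r.snapshot('wrist');save(s,'w5.png');c=cloud(s);z=c[...,2];ray,proj=setup(s)
q=c[(z>.100)&(z<.108)&(np.hypot(c[...,0]-.588,c[...,1]-.066)<.035)];R=rect(q);print(R)
x0=np.array(R[0])/1000
u,v=proj([*x0,.06]);print(u,v)
b=cv2.imread('pics/w5.png');u0=int(np.clip(u-70,0,420));v0=int(np.clip(v-50,0,315))
cv2.imwrite('pics/c5.png',cv2.resize(b[v0:v0+105,u0:u0+140],None,fx=5.7,fy=5.7,interpolation=cv2.INTER_CUBIC));print(u0,v0)
E
```

```text
[0.59000162 0.06611878 0.23064459]
((588.3360595703125, 65.50115966796875), (13.980847358703613, 55.286808013916016), 36.172119140625)
276.18305549760214 193.32184709256921
206 143
```

View pics/c5.png

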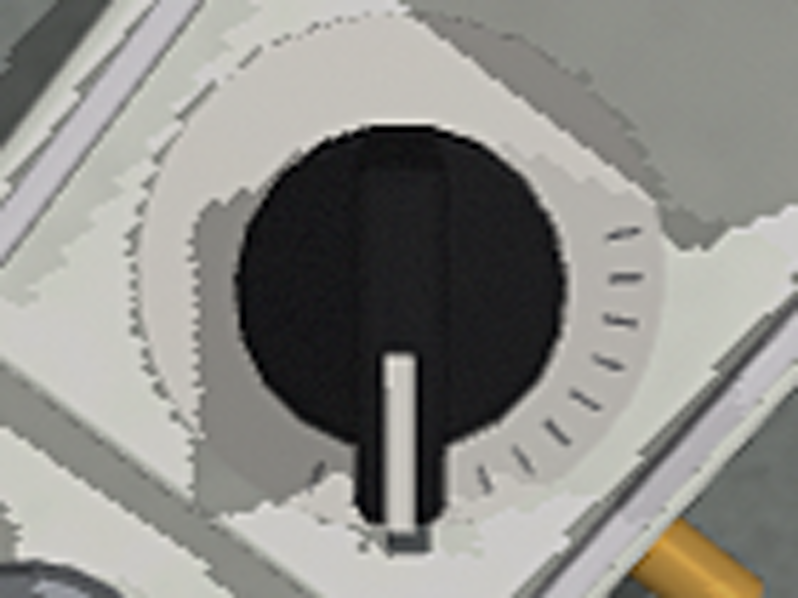

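Run:
```python
from h import *
s=r.snapshot('wrist');ray,proj=setup(s);c=cloud(s);z=c[...,2];g=s['image'].astype(int)
q=c[(z>.101)&(z<.108)&(np.hypot(c[...,0]-.588,c[...,1]-.066)<.035)];R=rect(q);x0=np.array(R[0])/1000;print(R)
G=g.max(-1);print(G[230:244,268:290])
for h in(.058,.0625):
  for uv in((277.6,238.3),(273.5,239),(281.5,239)):
    p=ray(uv,h)[0]-x0;print(h,uv,np.degrees(np.arctan2(p[1],p[0])),np.hypot(*p))
w=np.zeros(G.shape,bool);w[205:238,262:292]=(G[205:238,262:292]>150)&(z[205:238,262:292]>.098)
vv,uu=np.nonzero(w);p=ray(np.c_[uu,vv],.104)-x0
d=np.linalg.svd(p-p.mean(0))[2][0];print('line',len(p),np.degrees(np.arctan2(*p.mean(0)[::-1])),np.degrees(np.arctan2(d[1],d[0])))
```

```text
((588.3673095703125, 65.51759338378906), (13.364059448242188, 54.9970588684082), 36.186283111572266)
[[158  20  21  29  22  33 127 209 197 200 188  95  16  27  27  14 107 194
  183 177 178 177]
 [131  18  18  29  25  33 126 209 198 200 189  94  15  30  28  10  99 190
  200 198 191 182]
 [135  25  15  25  28  32 126 209 198 200 188  95  17  27  26  12  89 171
  184 195 195 196]
 [191 100   7  23  25  36 126 208 197 200 189  95  16  26  21  34 117 190
  185 196 194 194]
 [207 191  29  16  13  28 125 208 197 200 188  91  11  22  25  81 161 190
  198 194 193 195]
 [200 197 144  57  35  34 121 209 198 202 188  91  11  61 112 136 189 180
  177 171 163 194]
 [132 135 144 144 147 135 151 209 203 206 196 128  77 107 175 199 190 195
  195 196 194 196]
 [196 139 138 143 145 138 115 131 131 133 128  99  74  84 145 203 193 192
  193 193 193 195]
 [212 196 135 140 142 134  97  64  68  67  71  76  75  83 144 202 192 192
  192 193 192 192]
 [189 132 131 135 142 135  98  63  70  70  73  74  71  84 150 200 192 191
  192 193 193 195]
 [208 193 131 161 219 202 128  69  78  86  85  84  82 108 180 210 201 191
  192 192 191 192]
 [204 207 209 207 207 210 204 163 180 225 223 223 220 215 210 206 204 204
  204 204 204 200]
 [202 204 203 203 202 204 206 209 209 207 206 206 206 205 205 203 203 203
  202 203 203 204]
 [203 202 203 202 204 202 202 204 203 203 204 203 203 202 202 202 203 203
  203 202 202 202]]
0.058 (277.6, 238.3) -52.46023891111975 0.04736223705272024
0.058 (273.5, 239) -57.527173713080714 0.04825639900052394
0.058 (281.5, 239) -47.680143927751516 0.048367251667796526
0.0625 (277.6, 238.3) -52.43187440131181 0.04564214373748072
0.0625 (273.5, 239) -57.60813166699324 0.04652464474891324
0.0625 (281.5, 239) -47.55019065311795 0.046637332763898545
line 125 -54.73643300039312 -54.183103496029624
```

>>> jog_arm:
  increments:
    - {"tx": 0,"ty": 0,"tz": 0,"spin": 0.11,"fingers": 1}
    - {"tx": 0,"ty": 0,"tz": 0,"spin": 0.11,"fingers": 1}
    - {"tx": 0,"ty": 0,"tz": 0,"spin": 0.11,"fingers": 1}
    - {"tx": 0,"ty": 0,"tz": 0,"spin": 0.11,"fingers": 1}
    - {"tx": 0,"ty": 0,"tz": 0,"spin": 0.11,"fingers": 1}

```text
time_s: 17.18
ee_pos: [0.589, 0.0661, 0.2281]
tcp_rot: [-0.097, -3.138, 0.001]
contact_force: [0.8, -0.3, -0.2]
finger_gap: 0.0855
gripper_force: 0.0
```

Run:
```python
from h import *
o=r.get_obs();n=o['tcp_rot'];print('tooly',2*np.degrees(np.arctan2(n[1],n[0]))-90,o['ee_pos'],o['qd'].round(3))
s=r.snapshot('wrist');s=r.snapshot('wrist');save(s,'w6.png');ray,proj=setup(s);c=cloud(s);z=c[...,2];G=s['image'].max(-1).astype(int)
q=c[(z>.101)&(z<.108)&(np.hypot(c[...,0]-.588,c[...,1]-.066)<.035)];R=rect(q);x0=np.array(R[0])/1000;print(R)
a=np.radians(-53);u,v=map(int,proj([*(x0+.043*np.array([np.cos(a),np.sin(a)])),.06]));print(u,v)
print(G[v-12:v+12,u-12:u+12])
b=cv2.imread('pics/w6.png');u,v=map(int,proj([*x0,.06]));u0=int(np.clip(u-70,0,420));v0=int(np.clip(v-50,0,315))
cv2.imwrite('pics/c6.png',cv2.resize(b[v0:v0+105,u0:u0+140],None,fx=5.7,fy=5.7,interpolation=cv2.INTER_CUBIC));print(u0,v0)
```

```text
tooly -273.5485351755967 [0.58895917 0.06608526 0.22811984] [ 0.243 -0.033 -0.38  -0.007  0.213 -0.011  1.158]
((588.180908203125, 65.30567932128906), (14.14171028137207, 56.08550262451172), 36.512977600097656)
244 221
[[207 189 147 199 197 196 196 194 195 197 202 189 126 131 135 135 137 134
   99  11  18  25  19  18]
 [207 190 137 174 199 196 196 195 198 200 201 184  96  77 137 134 137 136
  100  11  16  19  17  18]
 [206 192 136 165 198 196 196 198 199 184 122  99 142 105 136 135 137 130
   66  13  19  18  20  20]
 [204 207 209 208 201 195 196 190 146  85 143 171 198 130 134 134 139 131
   67  11  16  21  20  20]
 [204 204 204 205 203 194 197 200 188 164 208 206 191 128 133 135 139 129
   52  10  19  22  21  17]
 [204 204 204 206 193 162 199 199 200 204 186 120 127 134 136 136 143 133
   37  10  20  19  20  23]
 [203 203 203 208 192 134 168 203 200 202 187 128 134 138 121  86 136 165
   58  12  18  18  24  26]
 [203 204 204 210 194 130 156 198 158 121 128 135 139 128  70  30  33  37
   34  17  22  25  28  28]
 [203 204 207 209 195 134 147 182 191 129 136 132  93  41  77  84  84  73
[... 851 characters left out ...]
03 202 204 205 213 202 119  73  75  76  83 121 172 189 184
  179 182 191 197 199 207]
 [203 204 204 203 204 203 205 207 213 202 119  69  87 154 211 201 189 179
  184 198 197 199 199 167]
 [204 203 203 203 204 203 204 203 207 213 197 125 157 206 199 195 196 192
  186 196 197 200 180  81]
 [204 204 202 204 204 202 204 203 204 206 210 215 210 196 194 193 194 196
  184 165 196 197 203 199]
 [204 203 204 204 204 205 204 204 204 203 204 206 203 193 194 194 192 195
  196 197 195 195 198 201]
 [204 204 204 204 203 203 204 203 203 204 203 204 201 194 194 194 194 194
  198 207 201 194 193 195]
 [203 203 204 203 203 204 203 204 202 204 202 204 204 206 202 193 193 194
  196 206 205 206 205 202]]
207 144
```

View pics/c6.png

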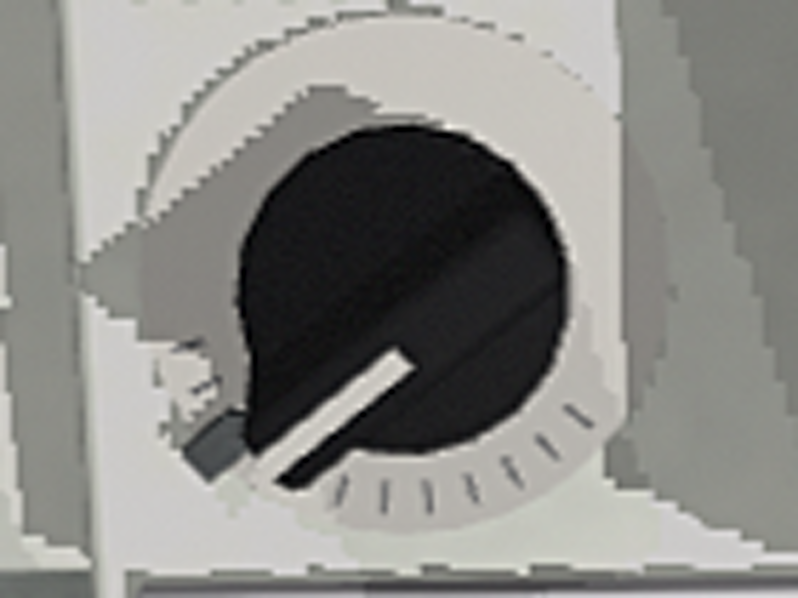

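Run:
```python
from h import *
s=r.snapshot('wrist');ray,proj=setup(s);c=cloud(s);z=c[...,2];G=s['image'].max(-1).astype(int);sm=cv2.GaussianBlur(s['image'].max(-1).astype(np.float32),(3,3),0)
q=c[(z>.101)&(z<.108)&(np.hypot(c[...,0]-.588,c[...,1]-.066)<.035)];R=rect(q);x0=np.array(R[0])/1000;print(R)
# model fit: best angle of an 8 mm wide strip r 42..50 being dark with bright flanks, at top height h
for h in(.058,.060):
  best=[]
  for t in np.arange(-58,-47,.25):
    a=np.radians(t);d=np.array([np.cos(a),np.sin(a)]);n=np.array([-d[1],d[0]])
    f=lambda rr,ww:np.mean([cv2.remap(sm,np.float32([[proj([*(x0+x*d+y*n),h])[0]]]),np.float32([[proj([*(x0+x*d+y*n),h])[1]]]),cv2.INTER_LINEAR)[0,0] for x in rr for y in ww])
    best.append((f((.046,.048),np.linspace(-.0035,.0035,9)),t))
  b=sorted(best)[:5];print(h,b)
for h in(.058,.060):
  p=ray([(238.6,223),(243,228.6),(240.8,225.8)],h)-x0;print(np.degrees(np.arctan2(p[:,1],p[:,0])),np.hypot(*p.T))
```

```text
((588.1071166992188, 65.33546447753906), (14.138287544250488, 55.976234436035156), 36.49951934814453)
0.058 [(np.float32(80.38992), np.float64(-52.75)), (np.float32(80.48793), np.float64(-53.0)), (np.float32(80.76226), np.float64(-52.5)), (np.float32(80.952835), np.float64(-53.25)), (np.float32(81.56894), np.float64(-52.25))]
0.06 [(np.float32(84.18529), np.float64(-53.25)), (np.float32(84.251465), np.float64(-53.5)), (np.float32(84.52433), np.float64(-53.0)), (np.float32(84.93449), np.float64(-53.75)), (np.float32(84.96036), np.float64(-52.75))]
[-56.56461904 -48.11381821 -52.31787836] [0.04951359 0.05026625 0.04975338]
[-56.97833577 -48.47178527 -52.70552106] [0.04891064 0.0496089  0.04912323]
```

>>> jog_arm:
  increments:
    - {"tx": 0.008,"ty": 0.05,"tz": 0,"spin": 0.013,"fingers": 1}
    - {"tx": 0,"ty": 0.07,"tz": 0,"spin": 0,"fingers": 1}
    - {"tx": 0,"ty": 0.07,"tz": 0,"spin": 0,"fingers": 1}
    - {"tx": 0,"ty": 0.058,"tz": 0,"spin": 0,"fingers": 1}
    - {"tx": 0,"ty": 0,"tz": 0,"spin": 0,"fingers": 1}

```text
time_s: 17.95
ee_pos: [0.5926, 0.1951, 0.2287]
tcp_rot: [-0.069, -3.14, -0.002]
contact_force: [-0.1, -0.5, -0.6]
finger_gap: 0.0848
gripper_force: 0.0
```

Run:
```python
from h import *
o=r.get_obs();n=o['tcp_rot'];print('tooly',2*np.degrees(np.arctan2(n[1],n[0]))-90,o['ee_pos'])
s=r.snapshot('wrist');c=cloud(s);z=c[...,2]
q=c[(z>.139)&(z<.149)&(np.hypot(c[...,0]-.592,c[...,1]-.19)<.045)];print(len(q),rect(q))
```

```text
tooly -272.5035446871069 [0.59264566 0.19507976 0.22867499]
1510 ((592.9931640625, 188.7664031982422), (14.001174926757812, 59.82862091064453), 87.5737075805664)
```

>>> jog_arm:
  increments:
    - {"tx": 0.002,"ty": -0.006,"tz": -0.06,"spin": 0,"fingers": 1}
    - {"tx": 0,"ty": 0,"tz": -0.06,"spin": 0,"fingers": 1}
    - {"tx": 0,"ty": 0,"tz": -0.04,"spin": 0,"fingers": 1}
    - {"tx": 0,"ty": 0,"tz": -0.022,"spin": 0,"fingers": 1}
    - {"tx": 0,"ty": 0,"tz": 0,"spin": 0,"fingers": 1}

```text
time_s: 18.62
ee_pos: [0.5944, 0.1867, 0.138]
tcp_rot: [-0.076, -3.14, 0.001]
contact_force: [-0.3, -0.0, -0.2]
finger_gap: 0.0857
gripper_force: 0.0
```

>>> jog_arm:
  grip_force: 30
  increments:
    - {"tx": 0,"ty": 0,"tz": 0,"spin": 0,"fingers": 0}
    - {"tx": 0,"ty": 0,"tz": 0,"spin": 0,"fingers": 0}
    - {"tx": 0,"ty": 0,"tz": 0,"spin": 0,"fingers": 0}
    - {"tx": 0,"ty": 0,"tz": 0,"spin": 0,"fingers": 0}
    - {"tx": 0,"ty": 0,"tz": 0,"spin": 0,"fingers": 0}

```text
time_s: 19.25
ee_pos: [0.5947, 0.1874, 0.1389]
tcp_rot: [0.073, 3.14, 0.001]
contact_force: [-0.8, -0.7, 4.5]
finger_gap: 0.0134
gripper_force: 32.1
```

>>> jog_arm:
  increments:
    - {"tx": -0.001,"ty": -0.03,"tz": 0,"spin": 0,"fingers": 0}
    - {"tx": -0.002,"ty": -0.05,"tz": 0,"spin": 0,"fingers": 0}
    - {"tx": -0.002,"ty": -0.05,"tz": 0,"spin": 0,"fingers": 0}
    - {"tx": -0.002,"ty": -0.05,"tz": 0,"spin": 0,"fingers": 0}
    - {"tx": -0.002,"ty": -0.03,"tz": 0,"spin": 0,"fingers": 0}

```text
time_s: 19.88
ee_pos: [0.5903, 0.081, 0.1389]
tcp_rot: [0.075, 3.14, 0.0]
contact_force: [0.9, 1.9, 4.5]
finger_gap: 0.014
gripper_force: 32.3
```

>>> jog_arm:
  increments:
    - {"tx": -0.001,"ty": -0.012,"tz": 0,"spin": 0,"fingers": 0}
    - {"tx": 0,"ty": -0.008,"tz": 0,"spin": 0,"fingers": 0}
    - {"tx": 0,"ty": -0.005,"tz": 0,"spin": 0,"fingers": 0}
    - {"tx": 0,"ty": -0.004,"tz": 0,"spin": 0,"fingers": 0}
    - {"tx": 0,"ty": 0,"tz": 0,"spin": 0,"fingers": 0}

```text
time_s: 20.5
ee_pos: [0.5898, 0.0683, 0.1389]
tcp_rot: [0.073, 3.14, 0.001]
contact_force: [-1.1, 0.5, 7.6]
finger_gap: 0.0132
gripper_force: 32.7
```

>>> jog_arm:
  increments:
    - {"tx": 0,"ty": -0.003,"tz": 0,"spin": 0,"fingers": 0}
    - {"tx": 0,"ty": -0.003,"tz": 0,"spin": 0,"fingers": 0}
    - {"tx": 0,"ty": -0.002,"tz": 0,"spin": 0,"fingers": 0}
    - {"tx": 0,"ty": 0,"tz": 0,"spin": 0,"fingers": 0}
    - {"tx": 0,"ty": 0,"tz": 0,"spin": 0,"fingers": 0}

```text
time_s: 21.12
ee_pos: [0.5897, 0.0658, 0.1389]
tcp_rot: [0.071, 3.14, 0.003]
contact_force: [-1.3, 4.3, 8.1]
finger_gap: 0.013
gripper_force: 32.6
```

>>> jog_arm:
  increments:
    - {"tx": 0,"ty": -0.002,"tz": 0,"spin": 0,"fingers": 0}
    - {"tx": 0,"ty": -0.002,"tz": 0,"spin": 0,"fingers": 0}
    - {"tx": 0,"ty": 0,"tz": 0,"spin": 0,"fingers": 0}
    - {"tx": 0,"ty": 0,"tz": 0,"spin": 0,"fingers": 0}
    - {"tx": 0,"ty": 0,"tz": 0,"spin": 0,"fingers": 0}

```text
time_s: 21.75
ee_pos: [0.5897, 0.0657, 0.1389]
tcp_rot: [0.069, 3.14, 0.006]
contact_force: [-2.6, 10.1, 7.6]
finger_gap: 0.0135
gripper_force: 32.6
```

>>> jog_arm:
  increments:
    - {"tx": 0,"ty": 0,"tz": 0,"spin": 0,"fingers": 0.6}
    - {"tx": 0,"ty": 0,"tz": 0,"spin": 0,"fingers": 0.6}
    - {"tx": 0,"ty": 0,"tz": 0,"spin": 0,"fingers": 0.6}
    - {"tx": 0,"ty": 0,"tz": 0.04,"spin": 0,"fingers": 0.6}
    - {"tx": 0,"ty": 0,"tz": 0.06,"spin": 0,"fingers": 0.6}

```text
time_s: 22.38
ee_pos: [0.5889, 0.0612, 0.1881]
tcp_rot: [-0.075, -3.138, 0.001]
contact_force: [0.5, 0.0, -1.0]
finger_gap: 0.0508
gripper_force: 0.0
```

>>> jog_arm:
  increments:
    - {"tx": 0,"ty": 0,"tz": 0.08,"spin": 0,"fingers": 0.6}
    - {"tx": 0,"ty": 0,"tz": 0.06,"spin": 0,"fingers": 0.6}
    - {"tx": 0,"ty": 0,"tz": 0.02,"spin": 0,"fingers": 0.6}
    - {"tx": 0,"ty": 0,"tz": 0,"spin": 0,"fingers": 0.6}
    - {"tx": 0,"ty": 0,"tz": 0,"spin": 0,"fingers": 0.6}

```text
time_s: 23.0
ee_pos: [0.5889, 0.0616, 0.2671]
tcp_rot: [-0.074, -3.138, 0.001]
contact_force: [0.1, 0.4, -0.7]
finger_gap: 0.0508
gripper_force: 0.0
```

Run:
```python
from h import *
o=r.get_obs();print(o['ee_pos'],o['contact_force'])
s=r.snapshot('wrist');c=cloud(s);z=c[...,2];save(s,'w7.png')
q=c[(z>.139)&(z<.149)&(np.hypot(c[...,0]-.589,c[...,1]-.065)<.045)];print('fin',len(q),rect(q))
q=c[(np.hypot(c[...,0]-.583,c[...,1]+.06)<.03)&(z>.09)];print('sleeve',len(q),np.median(q,0) if len(q) else '')
```

```text
[0.58890355 0.06158464 0.26705945] [ 0.10376613  0.42130569 -0.66048473]
fin 1085 ((587.5834350585938, 65.5969467163086), (13.304389953613281, 59.183589935302734), 87.17222595214844)
sleeve 1950 [ 0.58125962 -0.05709763  0.11001645]
```

View pics/w7.png

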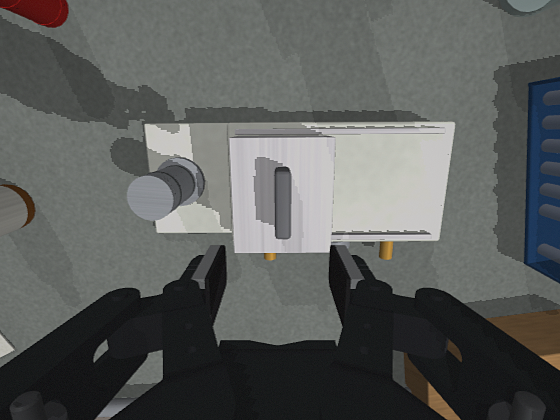

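```bash
python3 -c "
from bench import r
print(r.close_job())"
```

```text
the job is handed in; nothing more can be done
None
```

The job is handed in at about 23 s of the 61 s: the steel sleeve is home on the spigot (top measured at 110 mm), the knob pointer is within about 1° of the mark by my measurement, the hood is against its stop over the knob, and I did not touch the bottle, beaker or rack.

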